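# Tap the mould's locking pins home in order

## Task

Lock the closed casting mould: with a fingertip, lightly push down its three raised metal pins, each fully home until the collar under its head rests on the lid, in this order: the round-headed pin first (it locates the lid), then the square-headed one, then the bar-headed one. Touch them from above only, gently: do not press hard, do not pull a pin up, and do not push a later pin before the earlier one is home. Leave the tin and the two plaster blanks beside the mould where they are.

Things in the scene. Friction and masses are not known exactly. Their poses are not given: they have to be found in the camera images.
- mould: Closed wooden casting mould, fixed to the bench: 200 mm (its x) x 260 mm (its y) x 60 mm high, with a dark pour hole flush in the lid. Origin at the centre of its underside; z up. Three pins stand in three identical holes of the lid, at mould x, y = (-55, 75), (-55, -75) and (60, 0) mm; which pin is in which hole varies.
- round_pin_top (a point): Centre of the flat upper face of the metal pin with the round disc, 42 mm across; the head is 10 mm thick; 8 mm under it, below a black rubber sleeve, is a 26 mm steel collar. Raised, this face is 93 to 96 mm above the bench; fully home (collar resting on the lid) it is 82 mm above the bench.
- round_pin (a joint): How far that pin is pushed down, in m: 0 to 0.003 at the start, 0.014 fully home, negative if pulled up out of the lid. It slides straight down against about 3 N of friction and stays where it is left; The head itself sits on the rubber sleeve, which yields about 1 mm for every 3 N (up to 7 mm) and springs back; this squeeze is not part of the value.
- square_pin_top (a point): Centre of the flat upper face of the metal pin with the square plate, 44 x 44 mm; the head is 10 mm thick; 8 mm under it, below a black rubber sleeve, is a 26 mm steel collar. Raised, this face is 93 to 96 mm above the bench; fully home (collar resting on the lid) it is 82 mm above the bench.
- square_pin (a joint): How far that pin is pushed down, in m: 0 to 0.003 at the start, 0.014 fully home, negative if pulled up out of the lid. It slides straight down against about 3 N of friction and stays where it is left; The head itself sits on the rubber sleeve, which yields about 1 mm for every 3 N (up to 7 mm) and springs back; this squeeze is not part of the value.
- bar_pin_top (a point): Centre of the flat upper face of the metal pin with the narrow bar, 20 x 78 mm, its long side along the mould's y; the head is 10 mm thick; 8 mm under it, below a black rubber sleeve, is a 26 mm steel collar. Raised, this face is 93 to 96 mm above the bench; fully home (collar resting on the lid) it is 82 mm above the bench.
- bar_pin (a joint): How far that pin is pushed down, in m: 0 to 0.003 at the start, 0.014 fully home, negative if pulled up out of the lid. It slides straight down against about 3 N of friction and stays where it is left; The head itself sits on the rubber sleeve, which yields about 1 mm for every 3 N (up to 7 mm) and springs back; this squeeze is not part of the value.
- tin: Closed grey-blue round tin, 57 mm across, 72 mm high, loose on the bench beside the mould. Origin at the centre of its underside.
- blank_square: Off-white cast plaster blank, 48 x 48 x 20 mm, loose beside the mould. Origin at the centre of its underside.
- blank_long: Off-white cast plaster blank, 30 x 60 x 14 mm, loose beside the mould. Origin at the centre of its underside.

How it is judged:
On the way, in this order (a step that is already met when the one before it is completed fails the run):
1. the round-headed pin has been pushed home (value of joint round_pin above 0.0105 m), for 0.1 s.
2. the square-headed pin has been pushed home (value of joint square_pin above 0.0105 m), for 0.1 s.
3. the bar-headed pin has been pushed home (value of joint bar_pin above 0.0105 m), for 0.1 s.
At the end, for the whole second after the job is handed in: All three pins are home (pushed down at least 10.5 of their 14 mm), and the tin and both blanks are within 20 mm of where they stood (value of joint each of round_pin, square_pin, bar_pin above 0.0105 m and distance of each of tin, blank_square, blank_long from where it was at the start of the episode below 0.02 m); the robot touches nothing.
It fails at once if the square- or bar-headed pin is pushed (past 6 mm) before the round-headed one is home ((value of joint round_pin below 0.0105 m and value of joint square_pin above 0.006 m) or (value of joint round_pin below 0.0105 m and value of joint bar_pin above 0.006 m)).
It fails at once if the bar-headed pin is pushed (past 6 mm) before the square-headed one is home (value of joint square_pin below 0.0105 m and value of joint bar_pin above 0.006 m).
It fails at once if a pin is pulled up out of the lid (over 4 mm) (value of joint any of round_pin, square_pin, bar_pin below -0.004 m).
It fails at once if a pin is pressed hard (over 25 N) (contact force between any of the arm, the fingers and round_pin above 25 N or contact force between any of the arm, the fingers and square_pin above 25 N or contact force between any of the arm, the fingers and bar_pin above 25 N).
It fails at once if the tin or a plaster blank is shifted or lifted over 20 mm (distance of any of tin, blank_square, blank_long from where it was at the start of the episode above 0.02 m).
It also fails if it takes over 45 s, if anything falls off the work surface, if the arm or the gripper's body presses on something with over 40 N, if the wrist force passes 120 N, or if a joint passes its speed limit or range.

## Robot

A 6-joint arm with a two-finger parallel gripper is mounted at the origin on a cart in front of the work surface, level with it; the furniture and walls round the work are solid. World frame = base frame: x ahead of the robot, y to its left, z up, the work surface at z = 0. Lengths are in m, angles in rad, forces in N, time in s.
With the tool pointing down it reaches from about 0.35 to 0.775 m from the base axis. Payload 5.5 kg.
Tool frame: the origin (TCP) lies at the centre of the arm's flange, where the gripper is bolted on; the fingertips stand 173 mm ahead of it and the grasp point (between the pads) lies 155 mm ahead of it; z points along the fingers, y is the direction in which the jaws open and shut (so a half turn about z gives the same grasp; the last joint's range is limited). The gripper opens to 85 mm and grips with 20 to 120 N. Pads are 22 mm wide; open, the fingers measure 114 mm over their backs; the gripper's body (76 mm by 85 mm) begins 54 mm behind the grasp point. The pads swing forward as they close: fully open they stand 13 mm farther back than shut.
Start: joints at [-1.411, 0.313, 0.046, 1.304, 0, 1.431], TCP at [0.17, -0.549, 0.405] pointing down, gripper open.
Joint ranges: [-2.76, 2.76], [-0.86, 1.69], [-1.03, 1.26], [-2.2, 2.34], [-1.47, 1.5], [-3.14, 3.14]. Speed limits (rad/s): [2.57, 2.57, 3.14, 3.14, 3.14, 3.14].

## Interface

Orientations are given as a rotation vector (axis times angle).
In Python, from plant import arm gives the robot as it stands.
- The arm moves only by the tool carry_out, never from a script. Its arguments are lists of equal length, an entry for each row: "turn": the turn, a rotation vector about the world's x, y, z in rad, a list of three; "translation": the shift along the world's x, y, z in m, a list of three; "gripper": the opening, from -1 (shut) to 1 (fully open). A call has 1 to 20 rows; each row is the pose to reach, as a shift and turn from the pose commanded when the call began; what a row does not reach only later rows make up. A row lasts 1/12 s, in which the tool goes at most 41.7 mm and 7.16 degrees, less where a joint would pass 70% of its speed; a pose out of reach is approached as far as the arm can. A call with a gripper value outside its range is refused whole. The fingers move at their own pace and stop on an object; "grip_force" is the grip in N (left out, the last holds). Time passes only in rows, so rows that repeat a pose let the fingers close. It gives the time, the measured TCP pose, the force and the opening at its end, in the units of the state.
- arm.read_state(): the state, without advancing time (a new reading comes with each control period).
- arm.capture(name): name is "scene" or "top" or "wrist"; returns a dict with "color" (420x560x3 uint8, blue, green, red), "vfov" (degrees; the focal length in pixels is half the picture's height over the tangent of half this angle, whatever the lens; pixels are square), "cx", "cy" (the principal point, pixels), "extrinsics" (4x4, takes a point from camera to world coordinates); the wrist camera has in their place "hand_eye" (4x4, takes a point from camera to tool coordinates, whose origin is the TCP and whose axes are the flange's). Camera axes: x right, y down, z forward; pixel columns grow to the right and rows downward; lengths in m; the calibration is good to about 2 mm. A picture is of the moment at which its call begins: read the wrist's pose just before it. There is no depth.
- arm.close_job(): hands the job in, once; it reports no verdict.
The state is a dict: "clock": time; "qpos": joint angles; "dq": joint speeds; "tau": joint torques, N m; "tcp_pos": TCP position; "tool_rot": TCP orientation; "contact_force": force on the tool from outside, world axes, zero at the start; "torque": the same for the moment, N m; "opening": finger opening in m.
Only numpy, scipy, OpenCV 4.12 (cv2) and the standard library are available. Lean on these libraries where they do the work, as an engineer would, in place of code of your own. Each camera call takes 0.05 s, during which the arm holds its last target.

## Working session

There is one attempt and no reset: what is moved stays moved. The work goes in short steps, Python scripts to look and compute and a tool call to move; the robot and the scene stay as the last step left them, time stands still between calls to the robot, and variables do not carry over. Pictures are saved under pics/ and viewed, and the job is handed in when it is done.

Besides the shell and the picture viewer there is one more tool, called after ">>>" as name(argument=value, ...), one argument or row to a line, values as JSON. carry_out: Moves the arm, as the interface text tells. Its arguments: {"type":"object","properties":{"turn":{"type":"array"},"translation":{"type":"array"},"gripper":{"type":"array"},"grip_force":{"type":"number"}},"required":["turn","translation","gripper"]}

```bash
mkdir -p pics; ls
python3 - <<'E'
from plant import arm
import cv2,json
s=arm.read_state();print({k:s[k] for k in('clock','tcp_pos','tool_rot','contact_force','opening')})
for n in('scene','top'):
    c=arm.capture(n);cv2.imwrite(f'pics/{n}0.png',c['color']);print(n,c['vfov'],c['cx'],c['cy'],c['extrinsics'])
E
```

```text
pics
{'clock': 0.0, 'tcp_pos': array([ 0.16975669, -0.54914533,  0.40381566]), 'tool_rot': array([-3.10455940e+00, -4.68854919e-01,  3.53432089e-05]), 'contact_force': array([-0.22993875, -0.68852071,  0.67599779]), 'opening': 0.08525432574543276}
scene 48.46419709952719 281.6459308305999 214.4558213698895 [[-0.87723692 -0.26695018  0.39898996  0.22579829]
 [-0.47983338  0.51299052 -0.71175885  0.65401022]
 [-0.01467391 -0.81582984 -0.57810583  0.58541982]
 [ 0.          0.          0.          1.        ]]
top 47.03296832978474 277.39800970584116 207.86351840815274 [[ 0.02362944 -0.98111744  0.19196412  0.32177378]
 [-0.99941603 -0.01844176  0.02876632  0.02256687]
 [-0.02468298 -0.19253175 -0.98098026  1.18934466]
 [ 0.          0.          0.          1.        ]]
```

View pics/scene0.png

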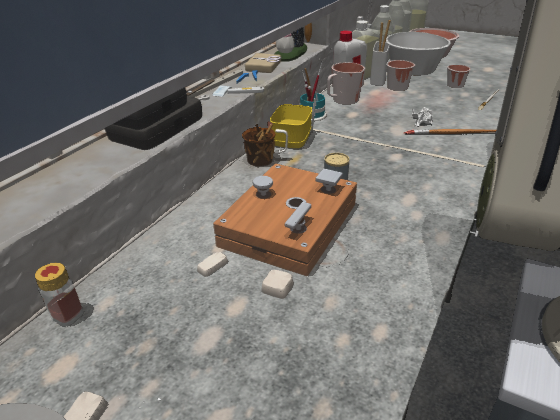

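View pics/top0.png

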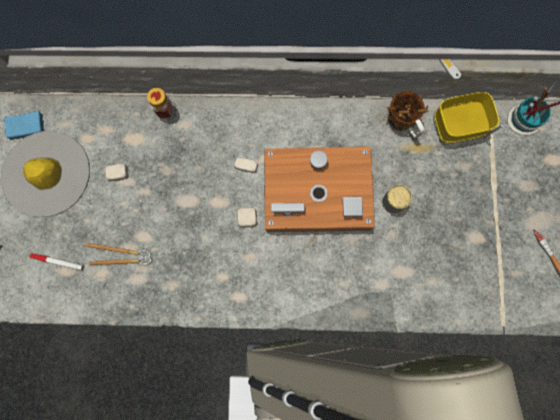

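Top view: round pin at about (319,159), square at (352,206) and bar at (288,209). The tin is at (399,198), and the blanks are at (246,165) and (247,217).

```bash
cat > h.py <<'E'
from plant import arm
import cv2,numpy as np
def ray(c,u,v,z):
    f=c['color'].shape[0]/2/np.tan(np.radians(c['vfov'])/2);E=np.array(c['extrinsics'])
    d=E[:3,:3]@np.array([(u-c['cx'])/f,(v-c['cy'])/f,1.]);o=E[:3,3]
    return o+d*(z-o[2])/d[2]
E
python3 - <<'E'
from h import *
c=arm.capture('top');im=c['color'];hsv=cv2.cvtColor(im,cv2.COLOR_BGR2HSV)
w=((hsv[...,1]>120)&(hsv[...,0]<20)&(hsv[...,2]>80)).astype(np.uint8)
n,l,st,ce=cv2.connectedComponentsWithStats(w)
roi=np.zeros_like(w);roi[145:235,258:378]=1;w*=roi
cn=max(cv2.findContours(w,0,2)[0],key=cv2.contourArea);r=cv2.minAreaRect(cn);print(r)
for p in cv2.boxPoints(r):print(ray(c,*p,.06).round(4))
hull=np.zeros_like(w);cv2.drawContours(hull,[cv2.convexHull(cn)],-1,1,-1)
m=((hsv[...,1]<60)&(hsv[...,2]>110)&(hull>0)).astype(np.uint8)
n,l,st,ce=cv2.connectedComponentsWithStats(m)
for i in range(1,n):
    if st[i,4]>60:
        k=cv2.findContours((l==i).astype(np.uint8),0,2)[0][0]
        rr=cv2.minAreaRect(k);P=[ray(c,*p,.0945) for p in cv2.boxPoints(rr)]
        print(st[i],ce[i],ray(c,*ce[i],.0945).round(4),[round(np.linalg.norm(P[j]-P[j+1]),4) for j in(0,1)])
v=im[130:245,225:425];cv2.imwrite('pics/topcrop.png',cv2.resize(v,None,fx=4,fy=4))
c=arm.capture('scene');cv2.imwrite('pics/scenecrop.png',cv2.resize(c['color'][140:300,190:380],None,fx=3.7,fy=3.7))
E
```

```text
((318.23516845703125, 188.17344665527344), (81.3066177368164, 108.4259033203125), 88.53119659423828)
[0.689  0.0944 0.06  ]
[ 0.7002 -0.1696  0.06  ]
[ 0.5001 -0.1717  0.06  ]
[0.4884 0.0835 0.06  ]
[310 151  17  17 232] [318.20258621 158.87068966] [ 0.6554 -0.0386  0.0945] [np.float64(0.0377), np.float64(0.0392)]
[310 185  17  17 127] [318.22834646 192.91338583] [ 0.5732 -0.0393  0.0945] [np.float64(0.0372), np.float64(0.0381)]
[343 197  20  19 364] [352.13461538 206.0467033 ] [ 0.5435 -0.1175  0.0945] [np.float64(0.0438), np.float64(0.0423)]
[271 203  34   9 299] [287.22742475 207.00668896] [0.5385 0.032  0.0945] [np.float64(0.0764), np.float64(0.0188)]
```

View pics/topcrop.png

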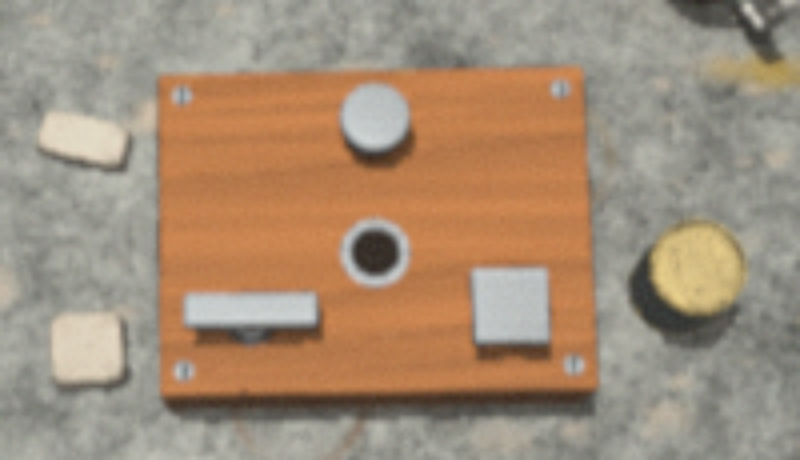

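View pics/scenecrop.png

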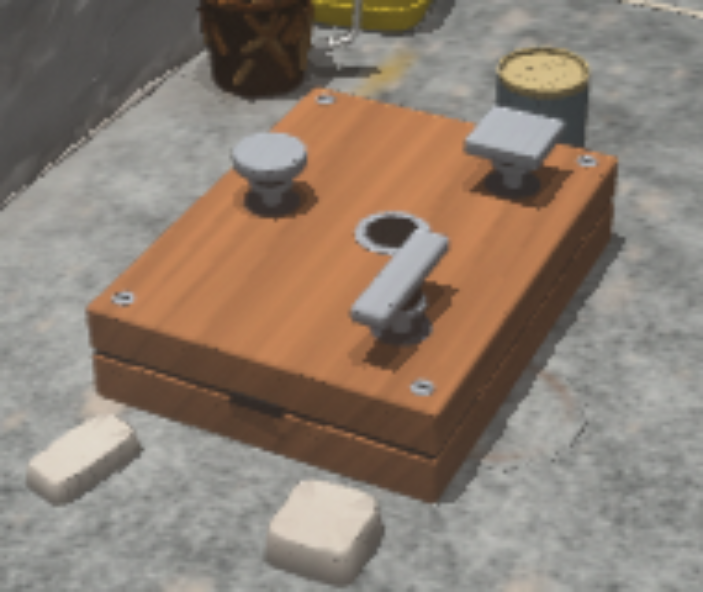

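Pin centres are round (0.656,-0.039), square (0.543,-0.117) and bar (0.539,0.032). The square to bar spacing is 0.1495 m (150 expected) and their midpoint to the round pin is 0.115 m (115 expected), so the measurements agree. Next I shut the fingers and move above the round pin.

>>> carry_out(
  turn=[
    [0,0,1.27],
    [0,0,1.27],
    [0,0,1.27],
    [0,0,1.27],
    [0,0,1.27],
    [0,0,1.27],
    [0,0,1.27],
    [0,0,1.27],
    [0,0,1.27],
    [0,0,1.27],
    [0,0,1.27],
    [0,0,1.27],
    [0,0,1.27],
    [0,0,1.27],
    [0,0,1.27],
    [0,0,1.27],
    [0,0,1.27],
    [0,0,1.27],
    [0,0,1.27],
    [0,0,1.27],
  ],
  translation=[
    [0.486,0.51,-0.08],
    [0.486,0.51,-0.08],
    [0.486,0.51,-0.08],
    [0.486,0.51,-0.08],
    [0.486,0.51,-0.08],
    [0.486,0.51,-0.08],
    [0.486,0.51,-0.08],
    [0.486,0.51,-0.08],
    [0.486,0.51,-0.08],
    [0.486,0.51,-0.08],
    [0.486,0.51,-0.08],
    [0.486,0.51,-0.08],
    [0.486,0.51,-0.08],
    [0.486,0.51,-0.08],
    [0.486,0.51,-0.08],
    [0.486,0.51,-0.08],
    [0.486,0.51,-0.08],
    [0.486,0.51,-0.08],
    [0.486,0.51,-0.08],
    [0.486,0.51,-0.08],
  ],
  gripper=[-1,-1,-1,-1,-1,-1,-1,-1,-1,-1,-1,-1,-1,-1,-1,-1,-1,-1,-1,-1],
  grip_force=20,
)

```text
clock: 1.87
tcp_pos: [0.6556, -0.0391, 0.324]
tool_rot: [-2.221, -2.221, 0.002]
contact_force: [-0.1, -0.7, 0.1]
opening: 0.0004
```

Run:
```python
from h import *
s=arm.read_state();print(s['qpos'].round(3) if hasattr(s['qpos'],'round') else s['qpos'],s['tcp_pos'],s['contact_force'])
a=arm.capture('scene')['color'][90:290,190:390];b=arm.capture('wrist')['color']
cv2.imwrite('pics/p1.png',np.hstack([cv2.resize(a,(420,420)),b[:, 90:470]]))
```

```text
[-0.182  0.504  0.134  1.203 -0.     1.389] [ 0.65558356 -0.03913642  0.32401418] [-0.10623676 -0.66528765  0.06788942]
```

View pics/p1.png

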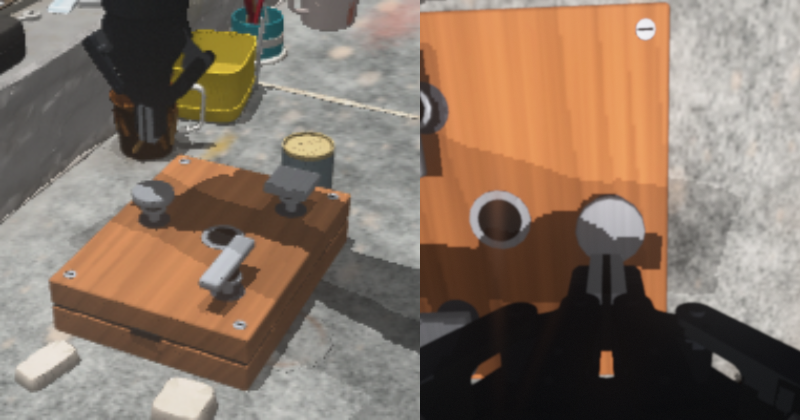

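The closed fingertips are centred over the round head. I lower them in stages.

>>> carry_out(
  turn=[
    [0,0,0],
    [0,0,0],
    [0,0,0],
    [0,0,0],
    [0,0,0],
    [0,0,0],
    [0,0,0],
    [0,0,0],
    [0,0,0],
  ],
  translation=[
    [0,0,-0.015],
    [0,0,-0.026],
    [0,0,-0.034],
    [0,0,-0.038],
    [0,0,-0.04],
    [0,0,-0.042],
    [0,0,-0.044],
    [0,0,-0.045],
    [0,0,-0.045],
  ],
  gripper=[-1,-1,-1,-1,-1,-1,-1,-1,-1],
)

```text
clock: 2.72
tcp_pos: [0.6559, -0.0393, 0.2798]
tool_rot: [2.222, 2.22, 0.0]
contact_force: [0.5, -1.3, -0.6]
opening: -0.0001
```

>>> carry_out(
  turn=[
    [0,0,0],
    [0,0,0],
    [0,0,0],
    [0,0,0],
    [0,0,0],
    [0,0,0],
    [0,0,0],
    [0,0,0],
  ],
  translation=[
    [0,0,-0.002],
    [0,0,-0.004],
    [0,0,-0.006],
    [0,0,-0.008],
    [0,0,-0.01],
    [0,0,-0.012],
    [0,0,-0.012],
    [0,0,-0.012],
  ],
  gripper=[-1,-1,-1,-1,-1,-1,-1,-1],
)

```text
clock: 3.38
tcp_pos: [0.6558, -0.0394, 0.2676]
tool_rot: [-2.222, -2.22, 0.0]
contact_force: [0.3, -0.3, 0.3]
opening: 0.0001
```

>>> carry_out(
  turn=[
    [0,0,0],
    [0,0,0],
    [0,0,0],
    [0,0,0],
    [0,0,0],
    [0,0,0],
  ],
  translation=[
    [0,0,-0.001],
    [0,0,-0.002],
    [0,0,-0.003],
    [0,0,-0.004],
    [0,0,-0.004],
    [0,0,-0.004],
  ],
  gripper=[-1,-1,-1,-1,-1,-1],
)

```text
clock: 3.88
tcp_pos: [0.6559, -0.0394, 0.2639]
tool_rot: [2.222, 2.22, 0.0]
contact_force: [0.3, 0.1, 1.5]
opening: 0.0002
```

>>> carry_out(
  turn=[
    [0,0,0],
    [0,0,0],
    [0,0,0],
    [0,0,0],
    [0,0,0],
    [0,0,0],
  ],
  translation=[
    [0,0,-0.001],
    [0,0,-0.002],
    [0,0,-0.003],
    [0,0,-0.004],
    [0,0,-0.004],
    [0,0,-0.004],
  ],
  gripper=[-1,-1,-1,-1,-1,-1],
)

```text
clock: 4.38
tcp_pos: [0.6559, -0.0394, 0.2596]
tool_rot: [2.223, 2.22, 0.0]
contact_force: [-1.4, 0.8, 2.3]
opening: 0.0001
```

>>> carry_out(
  turn=[
    [0,0,0],
    [0,0,0],
    [0,0,0],
    [0,0,0],
    [0,0,0],
    [0,0,0],
  ],
  translation=[
    [0,0,-0.001],
    [0,0,-0.002],
    [0,0,-0.003],
    [0,0,-0.004],
    [0,0,-0.004],
    [0,0,-0.004],
  ],
  gripper=[-1,-1,-1,-1,-1,-1],
)

```text
clock: 4.88
tcp_pos: [0.6559, -0.0394, 0.2556]
tool_rot: [2.222, 2.22, 0.0]
contact_force: [-0.3, 0.3, 2.4]
opening: -0.0001
```

>>> carry_out(
  turn=[
    [0,0,0],
    [0,0,0],
    [0,0,0],
    [0,0,0],
  ],
  translation=[
    [0,0,-0.001],
    [0,0,-0.0015],
    [0,0,-0.0015],
    [0,0,-0.0015],
  ],
  gripper=[-1,-1,-1,-1],
)

```text
clock: 5.22
tcp_pos: [0.6558, -0.0394, 0.2544]
tool_rot: [2.222, 2.22, 0.0]
contact_force: [0.2, -0.3, 4.1]
opening: 0.0
```

>>> carry_out(
  turn=[
    [0,0,0],
    [0,0,0],
    [0,0,0],
    [0,0,0],
  ],
  translation=[
    [0,0,-0.001],
    [0,0,-0.0015],
    [0,0,-0.0015],
    [0,0,-0.0015],
  ],
  gripper=[-1,-1,-1,-1],
)

```text
clock: 5.55
tcp_pos: [0.6558, -0.0394, 0.2534]
tool_rot: [2.222, 2.22, 0.001]
contact_force: [-1.4, 0.3, 7.4]
opening: 0.0003
```

The force has risen to 7.4 N against about 2.4 N while sliding, so the round pin is bottomed. I retract and look.

>>> carry_out(
  turn=[
    [0,0,0],
    [0,0,0],
    [0,0,0],
    [0,0,0],
    [0,0,0],
    [0,0,0],
  ],
  translation=[
    [0,0,0.005],
    [0,0,0.02],
    [0,0,0.045],
    [0,0,0.07],
    [0,0,0.07],
    [0,0,0.07],
  ],
  gripper=[-1,-1,-1,-1,-1,-1],
)

```text
clock: 6.05
tcp_pos: [0.6563, -0.0395, 0.3241]
tool_rot: [2.221, 2.219, 0.003]
contact_force: [0.2, 0.8, -0.6]
opening: 0.0002
```

>>> carry_out(
  turn=[
    [0,0,0],
    [0,0,0],
    [0,0,0],
    [0,0,0],
    [0,0,0],
    [0,0,0],
    [0,0,0],
    [0,0,0],
  ],
  translation=[
    [-0.03,-0.02,0],
    [-0.06,-0.04,0],
    [-0.09,-0.06,0],
    [-0.113,-0.078,0],
    [-0.113,-0.078,0],
    [-0.113,-0.078,0],
    [-0.113,-0.078,0],
    [-0.113,-0.078,0],
  ],
  gripper=[-1,-1,-1,-1,-1,-1,-1,-1],
)

```text
clock: 6.72
tcp_pos: [0.5435, -0.117, 0.3222]
tool_rot: [-2.222, -2.221, -0.0]
contact_force: [-0.3, -0.4, -0.8]
opening: 0.0002
```

Run:
```python
from h import *
s=arm.read_state();print(s['tcp_pos'],s['contact_force'])
a=arm.capture('scene')['color'][90:290,190:390];b=arm.capture('wrist')['color']
cv2.imwrite('pics/p2.png',np.hstack([cv2.resize(a,(420,420)),b[:, 90:470]]))
```

```text
[ 0.5434569  -0.11698133  0.32216622] [-0.25608414 -0.42275233 -0.83735997]
```

View pics/p2.png

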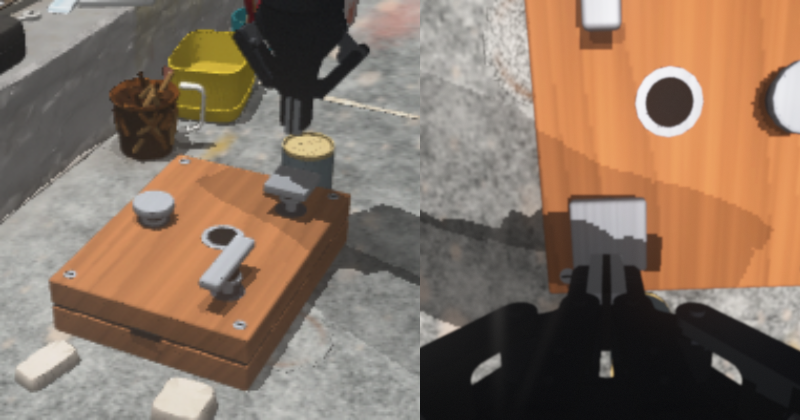

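The picture shows the round pin (154,208) sitting low on the lid, and the fingertips over the square head at (608,235). I push the square pin.

>>> carry_out(
  turn=[
    [0,0,0],
    [0,0,0],
    [0,0,0],
    [0,0,0],
    [0,0,0],
    [0,0,0],
    [0,0,0],
    [0,0,0],
  ],
  translation=[
    [0,0,-0.015],
    [0,0,-0.03],
    [0,0,-0.04],
    [0,0,-0.046],
    [0,0,-0.049],
    [0,0,-0.051],
    [0,0,-0.052],
    [0,0,-0.052],
  ],
  gripper=[-1,-1,-1,-1,-1,-1,-1,-1],
)

```text
clock: 7.48
tcp_pos: [0.543, -0.1174, 0.271]
tool_rot: [2.222, 2.22, 0.0]
contact_force: [0.2, -0.3, 0.2]
opening: 0.0001
```

>>> carry_out(
  turn=[
    [0,0,0],
    [0,0,0],
    [0,0,0],
    [0,0,0],
    [0,0,0],
    [0,0,0],
    [0,0,0],
    [0,0,0],
  ],
  translation=[
    [0,0,-0.001],
    [0,0,-0.002],
    [0,0,-0.003],
    [0,0,-0.004],
    [0,0,-0.005],
    [0,0,-0.006],
    [0,0,-0.006],
    [0,0,-0.006],
  ],
  gripper=[-1,-1,-1,-1,-1,-1,-1,-1],
)

```text
clock: 8.15
tcp_pos: [0.543, -0.1175, 0.2649]
tool_rot: [2.222, 2.22, 0.001]
contact_force: [0.6, -0.1, 3.5]
opening: -0.0001
```

>>> carry_out(
  turn=[
    [0,0,0],
    [0,0,0],
    [0,0,0],
    [0,0,0],
    [0,0,0],
    [0,0,0],
    [0,0,0],
    [0,0,0],
    [0,0,0],
  ],
  translation=[
    [0,0,-0.001],
    [0,0,-0.002],
    [0,0,-0.003],
    [0,0,-0.004],
    [0,0,-0.005],
    [0,0,-0.006],
    [0,0,-0.007],
    [0,0,-0.007],
    [0,0,-0.007],
  ],
  gripper=[-1,-1,-1,-1,-1,-1,-1,-1,-1],
)

```text
clock: 8.9
tcp_pos: [0.5429, -0.1174, 0.2577]
tool_rot: [2.223, 2.22, 0.0]
contact_force: [0.9, -0.2, 3.3]
opening: 0.0001
```

>>> carry_out(
  turn=[
    [0,0,0],
    [0,0,0],
    [0,0,0],
    [0,0,0],
    [0,0,0],
    [0,0,0],
  ],
  translation=[
    [0,0,-0.001],
    [0,0,-0.002],
    [0,0,-0.003],
    [0,0,-0.0035],
    [0,0,-0.0035],
    [0,0,-0.0035],
  ],
  gripper=[-1,-1,-1,-1,-1,-1],
)

```text
clock: 9.4
tcp_pos: [0.5428, -0.1174, 0.2543]
tool_rot: [2.222, 2.22, 0.0]
contact_force: [1.2, -1.2, 4.6]
opening: 0.0003
```

>>> carry_out(
  turn=[
    [0,0,0],
    [0,0,0],
    [0,0,0],
    [0,0,0],
  ],
  translation=[
    [0,0,-0.0005],
    [0,0,-0.001],
    [0,0,-0.001],
    [0,0,-0.001],
  ],
  gripper=[-1,-1,-1,-1],
)

```text
clock: 9.73
tcp_pos: [0.5428, -0.1174, 0.2536]
tool_rot: [2.222, 2.22, 0.0]
contact_force: [-0.0, 0.0, 6.9]
opening: 0.0001
```

The square pin is bottomed at 6.9 N. I retract and go to the bar.

>>> carry_out(
  turn=[
    [0,0,0],
    [0,0,0],
    [0,0,0],
    [0,0,0],
    [0,0,0],
    [0,0,0],
    [0,0,0],
    [0,0,0],
    [0,0,0],
    [0,0,0],
    [0,0,0],
    [0,0,0],
    [0,0,0],
  ],
  translation=[
    [0,0,0.005],
    [0,0,0.02],
    [0,0,0.045],
    [0,0,0.07],
    [0,0,0.07],
    [0,0.03,0.07],
    [-0.001,0.06,0.07],
    [-0.002,0.09,0.07],
    [-0.003,0.12,0.07],
    [-0.003,0.149,0.07],
    [-0.003,0.149,0.07],
    [-0.003,0.149,0.07],
    [-0.003,0.149,0.07],
  ],
  gripper=[-1,-1,-1,-1,-1,-1,-1,-1,-1,-1,-1,-1,-1],
)

```text
clock: 10.82
tcp_pos: [0.5393, 0.0316, 0.3224]
tool_rot: [-2.221, -2.22, 0.002]
contact_force: [0.3, 0.4, -0.4]
opening: -0.0001
```

Run:
```python
from h import *
s=arm.read_state();print(s['tcp_pos'],s['contact_force'])
a=arm.capture('scene')['color'][90:290,190:390];b=arm.capture('wrist')['color']
cv2.imwrite('pics/p3.png',np.hstack([cv2.resize(a,(420,420)),b[:, 90:470]]))
```

```text
[0.53934148 0.03164523 0.32244767] [ 0.33486379  0.44911292 -0.44896469]
```

View pics/p3.png

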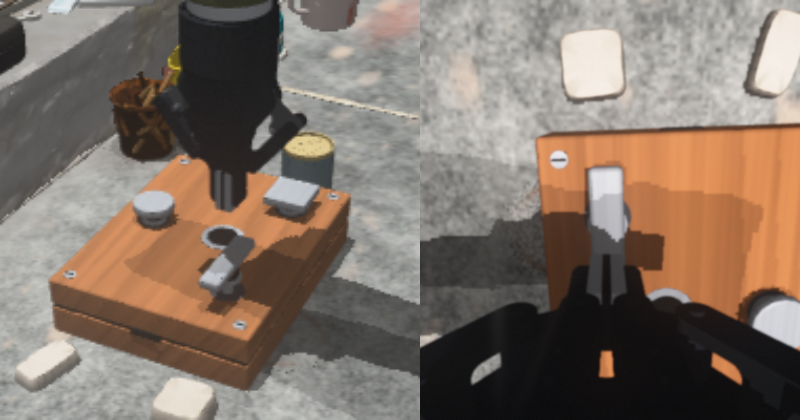

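The square pin (292,195) is now low like the round one. The fingers are centred on the bar at (606,230), which is still raised. I push the bar.

>>> carry_out(
  turn=[
    [0,0,0],
    [0,0,0],
    [0,0,0],
    [0,0,0],
    [0,0,0],
    [0,0,0],
    [0,0,0],
    [0,0,0],
  ],
  translation=[
    [0,0,-0.015],
    [0,0,-0.03],
    [0,0,-0.04],
    [0,0,-0.046],
    [0,0,-0.049],
    [0,0,-0.051],
    [0,0,-0.052],
    [0,0,-0.052],
  ],
  gripper=[-1,-1,-1,-1,-1,-1,-1,-1],
)

```text
clock: 11.58
tcp_pos: [0.54, 0.0315, 0.2715]
tool_rot: [2.222, 2.22, 0.001]
contact_force: [-0.7, -0.4, -0.5]
opening: 0.0001
```

>>> carry_out(
  turn=[
    [0,0,0],
    [0,0,0],
    [0,0,0],
    [0,0,0],
    [0,0,0],
    [0,0,0],
    [0,0,0],
    [0,0,0],
  ],
  translation=[
    [0,0,-0.001],
    [0,0,-0.002],
    [0,0,-0.003],
    [0,0,-0.004],
    [0,0,-0.005],
    [0,0,-0.006],
    [0,0,-0.006],
    [0,0,-0.006],
  ],
  gripper=[-1,-1,-1,-1,-1,-1,-1,-1],
)

```text
clock: 12.25
tcp_pos: [0.54, 0.0316, 0.2654]
tool_rot: [2.222, 2.22, 0.001]
contact_force: [0.8, 0.2, 2.5]
opening: 0.0003
```

>>> carry_out(
  turn=[
    [0,0,0],
    [0,0,0],
    [0,0,0],
    [0,0,0],
    [0,0,0],
    [0,0,0],
    [0,0,0],
    [0,0,0],
    [0,0,0],
  ],
  translation=[
    [0,0,-0.001],
    [0,0,-0.002],
    [0,0,-0.003],
    [0,0,-0.004],
    [0,0,-0.005],
    [0,0,-0.006],
    [0,0,-0.007],
    [0,0,-0.007],
    [0,0,-0.007],
  ],
  gripper=[-1,-1,-1,-1,-1,-1,-1,-1,-1],
)

```text
clock: 13.0
tcp_pos: [0.54, 0.0316, 0.2582]
tool_rot: [2.222, 2.22, 0.0]
contact_force: [1.4, 1.2, 2.0]
opening: 0.0002
```

>>> carry_out(
  turn=[
    [0,0,0],
    [0,0,0],
    [0,0,0],
    [0,0,0],
    [0,0,0],
    [0,0,0],
  ],
  translation=[
    [0,0,-0.001],
    [0,0,-0.002],
    [0,0,-0.003],
    [0,0,-0.0035],
    [0,0,-0.0035],
    [0,0,-0.0035],
  ],
  gripper=[-1,-1,-1,-1,-1,-1],
)

```text
clock: 13.5
tcp_pos: [0.5399, 0.0316, 0.2547]
tool_rot: [2.222, 2.22, 0.0]
contact_force: [2.1, 0.8, 3.5]
opening: 0.0001
```

>>> carry_out(
  turn=[
    [0,0,0],
    [0,0,0],
    [0,0,0],
    [0,0,0],
  ],
  translation=[
    [0,0,-0.0005],
    [0,0,-0.001],
    [0,0,-0.001],
    [0,0,-0.001],
  ],
  gripper=[-1,-1,-1,-1],
)

```text
clock: 13.83
tcp_pos: [0.5399, 0.0316, 0.254]
tool_rot: [2.222, 2.22, 0.0]
contact_force: [1.6, 2.1, 5.6]
opening: 0.0
```

One small step more, then retract upwards and clear of the view.

>>> carry_out(
  turn=[
    [0,0,0],
    [0,0,0],
    [0,0,0],
  ],
  translation=[
    [0,0,-0.0005],
    [0,0,-0.001],
    [0,0,-0.001],
  ],
  gripper=[-1,-1,-1],
)

```text
clock: 14.08
tcp_pos: [0.5399, 0.0316, 0.2532]
tool_rot: [2.222, 2.22, 0.001]
contact_force: [1.4, 0.4, 7.4]
opening: 0.0
```

>>> carry_out(
  turn=[
    [0,0,0],
    [0,0,0],
    [0,0,0],
    [0,0,0],
    [0,0,0],
    [0,0,0],
    [0,0,0],
    [0,0,0],
    [0,0,0],
  ],
  translation=[
    [0,0,0.005],
    [0,0,0.02],
    [0,0,0.045],
    [0,0,0.07],
    [0,0,0.1],
    [0,0,0.13],
    [0,0,0.15],
    [0,0,0.15],
    [0,0,0.15],
  ],
  gripper=[-1,-1,-1,-1,-1,-1,-1,-1,-1],
)

```text
clock: 14.83
tcp_pos: [0.5396, 0.0315, 0.4032]
tool_rot: [2.222, 2.22, -0.0]
contact_force: [0.3, -0.3, 0.1]
opening: 0.0003
```

Run:
```python
from h import *
s=arm.read_state();print(s['tcp_pos'],s['contact_force'],s['clock'])
a=arm.capture('scene')['color'][110:310,190:390];b=arm.capture('wrist')['color']
cv2.imwrite('pics/p4.png',np.hstack([cv2.resize(a,(420,420)),b[:, 90:470]]))
```

```text
[0.53955839 0.0315499  0.40320001] [ 0.28784425 -0.30496067  0.07963019] 14.8333
```

View pics/p4.png

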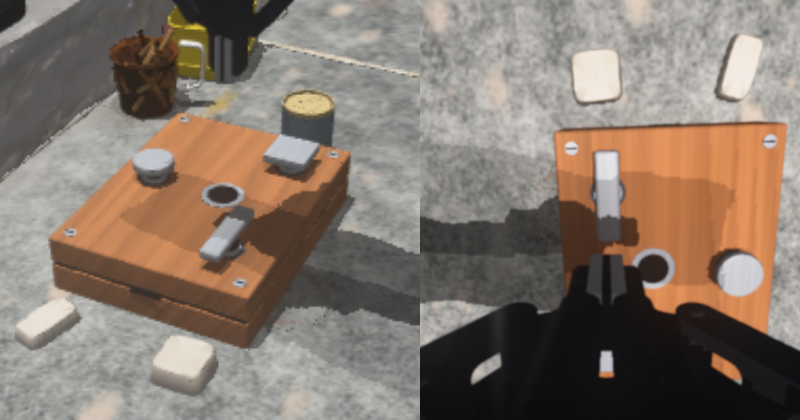

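All three heads, at (154,166), (292,153) and (227,235), sit low on their collars. The tin and both blanks look unmoved, and the arm is clear.

```bash
python3 -c "
from plant import arm
arm.close_job()"
```

```text
the job is handed in; nothing more can be done
```

I pushed all three pins home with the shut fingertips, in the order round, square, bar, and handed the job in about 15 s into the 45 s limit.

- **Pins home:** each pin slid at about 2–3.5 N, then the force rose to about 7 N (7.4, 6.9 and 7.4 N) as it bottomed. That was with the fingertips at about 80 mm, just under the 82 mm home height.
- **Pressing force:** the highest force I read was 7.4 N, against the 25 N limit. I read it at the end of each move, not continuously.
- **Last picture:** all three heads sit low on the lid, and the tin and both blanks look unmoved. I judged this by eye and did not re-measure positions or head heights. After I retracted, the force reading was about zero.

No check failed or disagreed.

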